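Turn the soldering hearth to the torch and swing the torch onto it

ROBOT

A 6-joint arm with a two-finger parallel gripper is mounted at the origin on the work surface. World frame = base frame: x ahead of the robot, y to its left, z up, the work surface at z = 0. Lengths are in m, angles in rad, forces in N, time in s.
With the tool pointing down it reaches from about 0.325 to 0.875 m from the base axis. Payload 4.4 kg.
Tool frame: the origin (TCP) lies at the very end of the fingers, on their centre line; the grasp point (between the pads) lies 19 mm behind it; z points along the fingers, y is the line along which they close (so a half turn about z gives the same grasp; the last joint's range is limited). The gripper opens to 85 mm and grips with 20 to 120 N. Pads are 22 mm wide; open, the fingers measure 114 mm over their backs; the gripper's body (76 mm by 85 mm) begins 54 mm behind the grasp point. The pads swing forward as they close: fully open they stand 13 mm farther back than shut.
Start: joints at [-1.367, 0.207, 1.542, -0, 1.393, -0.15], TCP at [0.2, -0.539, 0.231] pointing down, gripper open.
Joint ranges: [-2.73, 2.73], [-0.86, 2.22], [0.23, 2.46], [-1.11, 4.25], [0.08, 2.63], [-2.82, 2.82]. Speed limits (rad/s): [2.79, 2.79, 3.14, 3.14, 3.14, 3.14].

INTERFACE

Orientations are given as a 3x3 rotation matrix whose columns are the frame's x, y, z axes.
In Python, from rig import readout, camera, arm gives the robot as it stands.
- The arm moves only by the shell command python3 -m inch 'ROWS'. ROWS is JSON, a list of rows, each a list of 3 entries, a list of its own where there are three numbers: the finger opening in mm, from 0 to 85.4, then the shift along the tool's x, y, z in mm, then the turn, a rotation vector about the tool's x, y, z in rad. A call has 1 to 20 rows; each row is the pose to reach, as a shift and turn from the pose commanded when the call began, along the tool's axes at that moment; what a row does not reach only later rows make up. A row lasts 1/8 s, in which the tool goes at most 62.5 mm and 10.7 degrees, less where a joint would pass 70% of its speed; a pose out of reach is approached as far as the arm can. A call with a gripper value outside its range is refused whole. The fingers move at their own pace and stop on an object; the grip force is fixed at half the most. Time passes only in rows, so rows that repeat a pose let the fingers close. It gives the time, the measured TCP pose, the force, the opening and the grip force at its end, in the units of the state.
- readout.state(): the state, without advancing time (a new reading comes with each control period).
- camera(name): name is "scene" or "top"; returns a dict with "img" (420x560x3 uint8, red, green, blue), "z_map" (420x560 float32, m along the optical axis (not along the pixel's ray), 0 where there is no reading), "fx", "fy", "cx", "cy" (pixels), "k1" (the pictures are not rectified: a ray, as slopes to the right and down, at radius r is drawn at 1 + k1 r^2 times it, then the intrinsics apply), "eye" and "rotation" of the camera in the world. Camera axes: x right, y up, looking along -z (the intrinsics and any distortion apply to the point x, -y, -z); pixel columns grow to the right and rows downward; lengths in m; the calibration is good to about 2 mm. A picture is of the moment at which its call begins.
- arm.hand_in(): hands the job in; it is judged then, once.
The state is a dict: "time_s": time; "qpos": joint angles; "joint_vel": joint speeds; "effort": joint torques, N m; "ee_pos": TCP position; "ee_rot": TCP orientation; "contact_force": force on the tool from outside, world axes, zero at the start; "moment": the same for the moment, N m; "gripper_width": finger opening in m; "grip_force": force on a finger pad.
Only numpy, scipy, OpenCV 4.12 (cv2) and the standard library are available. Lean on these libraries where they do the work, as an engineer would, in place of code of your own. Each camera call takes 0.05 s, during which the arm holds its last target. There are 200 camera calls.

TASK

Make the soldering hearth ready on the jeweller's bench, pushing gently with a fingertip: first push a spoke of the turntable round until the open side of its brick hearth squarely faces the torch's post, then push the torch round on its post until its nozzle points straight at the white crucible in the hearth. Leave the crucible standing in the middle of the hearth, do not lift or tip it, leave the other things on the bench where they are, and take the hand away.

Things in the scene. Friction and masses are not known exactly. Their poses are not given: they have to be found in the camera images.
- hearth_axis (a point): centre of the hearth's floor, on the turntable's upright turning axis, 57 mm above the table; x points out of the hearth's open side, z up. The turntable is a steel disc 150 mm across on a fixed foot 120 mm across, with three spokes sticking out at 60, 180 and 300 degrees (counterclockwise from above) from the open side. It turns either way and stays where it is left
- hearth_mouth (a point): middle of the hearth's open side at floor level, 45 mm from the turning axis: the line from hearth_axis to here is the way the hearth faces. The hearth is of brick, 90 x 90 mm, in the middle of the disc, with 12 mm walls on three sides, tops 95 mm above the table, the fourth side open
- spoke0 (a point): centre of the black ball (18 mm across) on the end of a spoke: 125 mm from the turning axis, 55 mm above the table. Beyond 82 mm from the axis the spoke is a level bar 8 mm thick, 55 mm above the table, with free space below; push it sideways, for instance 105 mm from the axis. This one is 60 degrees counterclockwise from the open side
- spoke1 (a point): centre of the black ball (18 mm across) on the end of a spoke: 125 mm from the turning axis, 55 mm above the table. Beyond 82 mm from the axis the spoke is a level bar 8 mm thick, 55 mm above the table, with free space below; push it sideways, for instance 105 mm from the axis. This one is opposite the open side
- spoke2 (a point): centre of the black ball (18 mm across) on the end of a spoke: 125 mm from the turning axis, 55 mm above the table. Beyond 82 mm from the axis the spoke is a level bar 8 mm thick, 55 mm above the table, with free space below; push it sideways, for instance 105 mm from the axis. This one is 60 degrees clockwise from the open side
- torch_axis (a point): point on the torch's centre line and on the upright post about which it swivels, 105 mm above the table; x points along the torch to the nozzle, z up. The post is 16 mm thick on a fixed round foot 100 mm across; its collar is 30 mm across, top 122 mm above the table (a small screw 6 mm higher). The torch stays where it is left
- torch_tip (a point): end of the nozzle, 130 mm from torch_axis, 105 mm above the table. From the collar to 100 mm out the torch is a level brass tube 12 mm thick with free space below: push it sideways; the nozzle beyond is 20 mm thick. On the other side of the post a grey gas cartridge, 34 mm thick, reaches 84 mm back from the post
- stand: the turntable's round cast foot, 120 mm across and fixed to the bench, together with the turntable on it; origin on the turning axis at table level
- post: the torch's upright post and round foot, 100 mm across and fixed to the bench, together with the torch on it; origin on the swivel axis at table level
- hearth (a joint): turning angle of the turntable, rad, counterclockwise from above positive; its zero means nothing; free to turn more than half a turn either way; steady friction, about 0.13 N m
- torch (a joint): swivel angle of the torch, rad, counterclockwise from above positive; its zero means nothing; it starts pointing roughly away from the robot (within 0.7 rad) and can turn 2 rad from there either way; steady friction, about 0.13 N m. The hearth may stand on either side of it
- crucible: loose white ceramic bowl, 48 mm across, 26 mm high, standing in the middle of the hearth; origin at the centre of its underside, 57 mm above the table; it rides round with the hearth
- box: open white plastic box, 75 x 75 x 32 mm, not to be moved; origin at its underside
- tweezers: steel tweezers, 120 mm long, lying flat, not to be moved; origin at its underside
- brick: loose fire brick, 70 x 110 x 30 mm, lying flat, not to be moved; origin at its underside
- hammer: small hammer, 200 mm long, lying flat, not to be moved; origin at its underside
- fluxjar: closed jar, 44 mm across, 45 mm high, not to be moved; origin at its underside
- dapping: steel block, a 50 mm cube, not to be moved; origin at its underside
- bezel: small brass ring lying flat, 26 mm across, 8 mm high, between the two stands, not to be moved; origin at its underside
- pliers: pliers with blue handles, about 135 mm long, lying flat, not to be moved; origin at its underside
Not all that is in view belongs to the job. There is more than one size of the crucible; the job needs the smallest.

How it is judged:
By the outcome, as a careful person would: the job done as asked, in the order asked, and still so for the second after the job is handed in, with the robot touching nothing.
It also fails if it takes over 70 s, if anything falls off the work surface, if the arm or the gripper's body presses on something with over 40 N, if the wrist force passes 120 N, or if a joint passes its speed limit or range.

## Working session

There is one attempt and no reset: what is moved stays moved. The work goes in short steps, Python scripts to look and compute and a shell command to move; the robot and the scene stay as the last step left them, time stands still between calls to the robot, and variables do not carry over. Pictures are saved under pics/ and viewed, at most 10 in all, crops included, and the job is handed in when it is done.

```bash
mkdir -p pics; ls
cat > h.py <<'E'
import numpy as np, cv2
from rig import readout, camera, arm
def ray(c,u,v):
    K=np.array([[c['fx'],0,c['cx']],[0,c['fy'],c['cy']],[0,0,1.]])
    p=cv2.undistortPoints(np.array([[[u,v]]],float),K,np.array([c['k1'],0,0,0,0.]))[0,0]
    return np.asarray(c['eye']),np.asarray(c['rotation'])@np.array([p[0],-p[1],-1.])
def onz(c,u,v,z):
    e,d=ray(c,u,v); return e+d*(z-e[2])/d[2]
def cloud(c):
    K=np.array([[c['fx'],0,c['cx']],[0,c['fy'],c['cy']],[0,0,1.]])
    h,w=c['z_map'].shape
    g=np.stack(np.meshgrid(np.arange(w),np.arange(h)),-1).reshape(-1,1,2).astype(float)
    p=cv2.undistortPoints(g,K,np.array([c['k1'],0,0,0,0.])).reshape(h,w,2)
    z=c['z_map'][...,None]
    P=np.concatenate([p[...,:1]*z,-p[...,1:]*z,-z],-1)@np.asarray(c['rotation']).T+np.asarray(c['eye'])
    P[c['z_map']==0]=np.nan
    return P
E
python3 - <<'E'
from h import *
for n in('top','scene'):
    c=camera(n); cv2.imwrite(f'pics/{n}0.png',c['img'][...,::-1]); print(n,c['eye'],c['rotation'],c['fx'],c['k1'])
s=readout.state();print(s['ee_pos'],s['ee_rot'],s['time_s'])
E
```

```text
pics
top [0.3380162  0.02844458 1.17873832] [[ 0.02453606  0.98313304 -0.18123853]
 [-0.9996745   0.02539678  0.00242959]
 [ 0.00699149  0.18111992  0.98343617]] 471.911661698209 -0.011847321681520827
scene [1.00055648 0.89540593 0.87814683] [[-0.87548193 -0.31781013  0.3640441 ]
 [ 0.48285172 -0.54467449  0.68569958]
 [-0.01963674  0.77609691  0.63030785]] 524.0296883693703 -0.17118953314430557
[ 0.19960643 -0.53851118  0.23020254] [[ 9.37726139e-01  3.47375210e-01 -3.88629815e-04]
 [ 3.47375239e-01 -9.37723878e-01  2.09071613e-03]
 [ 3.61835497e-04 -2.09551954e-03 -9.99997739e-01]] 0.1
```

View pics/top0.png

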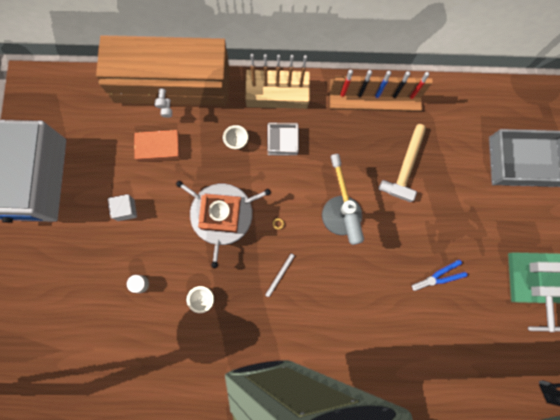

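View pics/scene0.png

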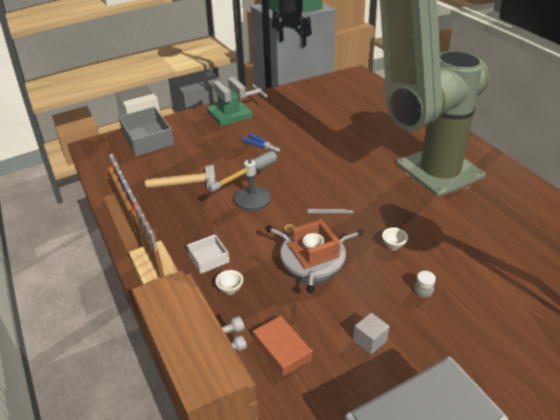

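The top view shows the turntable at (220,213), with balls at (267,192), (179,184) and (215,264). The torch post is at (347,208) with its nozzle tip at (335,160), and the bezel at (278,224). Next I'll measure these and find the open side.

```bash
cat > meas.py <<'E'
from h import *
def measure(ball_guess=None,save=None):
    c=camera('top'); P=cloud(c); im=c['img'].astype(int); hsv=cv2.cvtColor(c['img'],cv2.COLOR_RGB2HSV)
    return c,P,im,hsv
E
python3 - <<'E'
from meas import *
c,P,im,hsv=measure()
v,u=np.mgrid[:420,:560]
# dark blobs: balls
R=(np.hypot(u-220,v-213)<65)
dark=((im.max(2)<50)&R&(P[...,2]>.03)).astype(np.uint8)
n,l,s,ce=cv2.connectedComponentsWithStats(dark)
B=[]
for i in range(1,n):
    if s[i,4]>8: b=onz(c,*ce[i],.055); print('dark',s[i,4],ce[i],b.round(4)); B.append(b)
# hearth tops
br=R&(P[...,2]>.088)&(P[...,2]<.103)
pts=np.argwhere(br)[:,::-1]; print(len(pts),P[br].mean(0))
r=cv2.minAreaRect(pts.astype(np.float32)); print(r,[onz(c,*q,.095)[:2].round(4) for q in cv2.boxPoints(r)])
# bowl white
for nm,(a,b) in dict(cru=(219,211),bowl1=(235,137),bowl2=(200,299)).items():
    m=((hsv[...,1]<70)&(hsv[...,2]>150)&(np.hypot(u-a,v-b)<18)).astype(np.uint8)
    n,l,s,ce=cv2.connectedComponentsWithStats(m);i=1+s[1:,4].argmax();print(nm,s[i],onz(c,*ce[i],.08 if nm=='cru' else .03).round(4))
# torch
T=(np.hypot(u-347,v-208)<75)&(P[...,2]>.085)&(P[...,2]<.14)
pts=P[T]; print('torch',len(pts)); ln=cv2.fitLine(pts[:,:2].astype(np.float32),cv2.DIST_HUBER,0,.001,.001).ravel();print(ln, pts[:,0].min(),pts[:,0].max())
k=cv2.resize(c['img'][145:285,150:400],None,fx=3.2,fy=3.2,interpolation=cv2.INTER_CUBIC);cv2.imwrite('pics/crop1.png',k[...,::-1])
E
```

```text
dark 10 [179.3 183.3] [0.6019 0.2533 0.055 ]
dark 10 [268.  191.6] [0.5868 0.0362 0.055 ]
dark 20 [214.75 264.75] [0.4063 0.1576 0.055 ]
498 [0.51523141 0.15191247 0.0943221 ]
((217.8401336669922, 212.75814819335938), (39.11144256591797, 33.04554748535156), 5.19442892074585) [array([0.4887, 0.1984]), array([0.5668, 0.1955]), array([0.5606, 0.1039]), array([0.4828, 0.1079])]
cru [209 200  21  21 290] [0.5326 0.1489 0.08  ]
bowl1 [222 125  26  24 402] [0.7327 0.1216 0.03  ]
bowl2 [186 286  28  27 571] [0.3261 0.1922 0.03  ]
torch 891
[ 0.97235674  0.23350036  0.5414095  -0.14798707] 0.45828983295852715 0.6697631845996117
```

View pics/crop1.png

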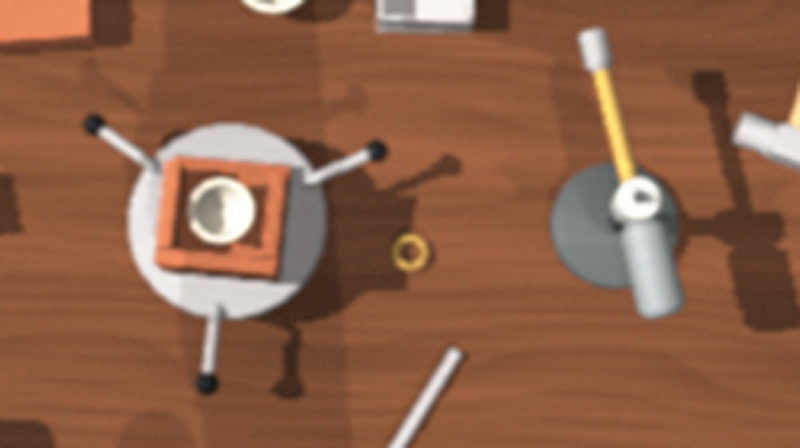

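The hearth's open side faces +x: spoke1 is the near ball, and the facing angle is about -3.9°. Next I'll locate the post and convert the push path into tool axes.

```bash
cat > wp.py <<'E'
from h import *
def tool(pts):
    s=readout.state(); R=np.array(s['ee_rot']); p=np.array(s['ee_pos'])
    for q in pts: print(np.round(q,3),'->',np.round((np.array(q)-p)@R*1000).astype(int).tolist())
E
python3 - <<'E'
from meas import *; from wp import tool
c,P,im,hsv=measure()
v,u=np.mgrid[:420,:560]
D=np.hypot(u-347,v-208)
m=(D<25)&(P[...,2]>.005)&(P[...,2]<.035); 
(x,y),r=cv2.minEnclosingCircle(P[m][:,:2].astype(np.float32)); print('foot',x,y,r,np.median(P[m][:,2]))
m=(np.hypot(u-349,v-207)<9)&(P[...,2]>.117)&(P[...,2]<.14); q=P[m]; (x,y),r=cv2.minEnclosingCircle(q[:,:2].astype(np.float32)); print('collar',m.sum(),q.mean(0),x,y,r)
print('screw',onz(c,350.6,206.5,.128), 'collar px',onz(c,348.75,207.5,.122))
s=camera('scene');Q=cloud(s);vv,uu=np.mgrid[:420,:560]
m=(np.hypot(uu-252,vv-198)<25)&(Q[...,2]>.008)&(Q[...,2]<.035);(x,y),r=cv2.minEnclosingCircle(Q[m][:,:2].astype(np.float32)); print('foot scene',x,y,r)
m=(hsv[...,0]>15)&(hsv[...,0]<32)&(hsv[...,1]>130)&(hsv[...,2]>120)&(np.hypot(u-340,v-180)<30)
tu=np.argwhere(m)[:,::-1].astype(np.float32); l=cv2.fitLine(tu,cv2.DIST_HUBER,0,.01,.01).ravel()
a=onz(c,*(l[2:]-20*l[:2]),.105);b=onz(c,*(l[2:]+20*l[:2]),.105); print('tube',len(tu),a,b,np.degrees(np.arctan2(*(a-b)[1::-1])))
C=np.array([.5317,.149]); A=lambda a,r:C+r*np.array([np.cos(np.radians(a)),np.sin(np.radians(a))])
tool([[.2,-.2,.2],[*A(205,.105),.2],[*A(205,.105),.04]])
E
```

```text
foot 0.5553019642829895 -0.15919718146324158 0.05875031277537346 0.015615735426921962
collar 137 [ 0.54031898 -0.14978641  0.12206962] 0.5390163660049438 -0.15144428610801697 0.018113059923052788
screw [ 0.54095152 -0.15261561  0.128     ] collar px [ 0.53967835 -0.14940942  0.122     ]
foot scene 0.5484853386878967 -0.14777235686779022 0.05191344395279884
tube 191 [ 0.64744787 -0.12343561  0.105     ] [ 0.55507267 -0.14713083  0.105     ] 14.38679232645166
[ 0.2 -0.2  0.2] -> [118, -318, 31]
[0.437 0.105 0.2  ] -> [446, -521, 31]
[0.437 0.105 0.04 ] -> [446, -521, 191]
```

```bash
python3 -m inch '[[0,[359,-336,20],[0,0,0]],[0,[359,-336,20],[0,0,0]],[0,[359,-336,20],[0,0,0]],[0,[359,-336,20],[0,0,0]],[0,[359,-336,20],[0,0,0]],[0,[359,-336,20],[0,0,0]],[0,[359,-336,20],[0,0,0]],[0,[359,-336,20],[0,0,0]],[0,[359,-336,20],[0,0,0]],[0,[446,-521,31],[0,0,0]],[0,[446,-521,31],[0,0,0]],[0,[446,-521,31],[0,0,0]],[0,[446,-521,31],[0,0,0]],[0,[446,-521,70],[0,0,0]],[0,[446,-521,110],[0,0,0]],[0,[446,-521,150],[0,0,0]],[0,[446,-521,175],[0,0,0]],[0,[446,-521,190],[0,0,0]],[0,[446,-521,190],[0,0,0]]]'
python3 - <<'E'
from wp import *
C=np.array([.5317,.149]); A=lambda a,r:[*(C+r*np.array([np.cos(np.radians(a)),np.sin(np.radians(a))])),.04]
s=readout.state();print(np.degrees(np.arctan2(s['ee_rot'][1][0],s['ee_rot'][0][0])))
tool([A(a,.105) for a in range(205,96,-5)])
c=camera('scene');cv2.imwrite('pics/s1.png',c['img'][120:340,180:480][...,::-1])
E
```

```text
time_s: 2.62
ee_pos: [0.4364, 0.1036, 0.0406]
ee_rot: [[0.938, 0.346, -0.002], [0.346, -0.938, -0.0], [-0.002, -0.001, -1.0]]
contact_force: [0.5, -0.2, 0.3]
gripper_width: -0.0002
grip_force: 0.0
20.271828722058235
[0.437 0.105 0.04 ] -> [1, -1, 1]
[0.433 0.113 0.04 ] -> [0, -10, 1]
[0.43  0.122 0.04 ] -> [1, -19, 1]
[0.428 0.131 0.04 ] -> [2, -28, 1]
[0.427 0.14  0.04 ] -> [4, -37, 1]
[0.427 0.149 0.04 ] -> [7, -46, 1]
[0.427 0.158 0.04 ] -> [10, -54, 1]
[0.428 0.167 0.04 ] -> [14, -62, 1]
[0.43  0.176 0.04 ] -> [19, -70, 1]
[0.433 0.185 0.04 ] -> [25, -77, 1]
[0.437 0.193 0.04 ] -> [31, -84, 1]
[0.441 0.201 0.04 ] -> [38, -90, 1]
[0.446 0.209 0.04 ] -> [45, -96, 1]
[0.451 0.216 0.04 ] -> [53, -101, 1]
[0.457 0.223 0.04 ] -> [61, -105, 1]
[0.464 0.229 0.04 ] -> [70, -108, 0]
[0.471 0.235 0.04 ] -> [78, -111, 0]
[0.479 0.24  0.04 ] -> [87, -113, 0]
[0.487 0.244 0.04 ] -> [96, -114, 0]
[0.496 0.248 0.04 ] -> [106, -115, 0]
[0.505 0.25  0.04 ] -> [115, -114, 0]
[0.513 0.252 0.04 ] -> [124, -113, 0]
```

View pics/s1.png

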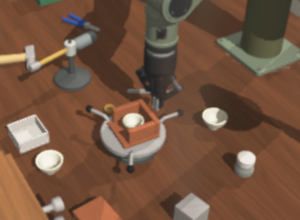

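The fingers are down beside spoke1 (crop pixel ~(157,100)) and clear of the hearth. Next I'll push clockwise along the arc.

```bash
python3 -m inch '[[0,[0,-10,1],[0,0,0]],[0,[1,-19,1],[0,0,0]],[0,[2,-28,1],[0,0,0]],[0,[4,-37,1],[0,0,0]],[0,[7,-46,1],[0,0,0]],[0,[10,-54,1],[0,0,0]],[0,[14,-62,1],[0,0,0]],[0,[19,-70,1],[0,0,0]],[0,[25,-77,1],[0,0,0]],[0,[31,-84,1],[0,0,0]],[0,[38,-90,1],[0,0,0]],[0,[45,-96,1],[0,0,0]],[0,[53,-101,1],[0,0,0]],[0,[61,-105,1],[0,0,0]],[0,[70,-108,0],[0,0,0]],[0,[78,-111,0],[0,0,0]],[0,[87,-113,0],[0,0,0]],[0,[87,-113,0],[0,0,0]]]'
cat > hearth.py <<'E'
from meas import *
def go():
    C=np.array([.5317,.149]); T=np.degrees(np.arctan2(-.151-C[1],.541-C[0]))
    for n in('top','scene'):
        c=camera(n); P=cloud(c); im=c['img'].astype(int)
        d=np.hypot(P[...,0]-C[0],P[...,1]-C[1])
        m=((im.max(2)<60)&(d>.105)&(d<.145)&(P[...,2]>.042)&(P[...,2]<.07)).astype(np.uint8)
        k,l,s,ce=cv2.connectedComponentsWithStats(m)
        for i in range(1,k):
            if s[i,4]>4:
                b=onz(c,*ce[i],.055)[:2]-C; a=np.degrees(np.arctan2(b[1],b[0])); e=(a-T-60+60)%120-60
                print(n,s[i,4],ce[i].round(1),'r',np.hypot(*b).round(4),'ang',a.round(1),'err',e.round(2))
    print('target',T)
E
python3 - <<'E'
from hearth import *; from wp import tool; go()
C=np.array([.5317,.149]); A=lambda a,r:[*(C+r*np.array([np.cos(np.radians(a)),np.sin(np.radians(a))])),.04]
tool([A(a,.105) for a in range(120,94,-2)])
E
```

```text
time_s: 4.92
ee_pos: [0.4806, 0.2413, 0.0417]
ee_rot: [[0.938, 0.347, 0.002], [0.347, -0.938, 0.001], [0.002, -0.0, -1.0]]
contact_force: [0.3, -0.6, -0.3]
gripper_width: -0.0001
grip_force: 0.0
top 18 [230.3 163.3] r 0.1254 ang -8.3 err 19.94
top 37 [260.1 245.7] r 0.1246 ang -128.5 err 19.75
scene 14 [319.1 213.3] r 0.1227 ang -127.3 err 20.96
scene 29 [260.6 262.7] r 0.1305 ang -6.9 err 21.3
target -88.22439947344272
[0.479 0.24  0.04 ] -> [-1, 1, 2]
[0.482 0.242 0.04 ] -> [3, 0, 2]
[0.486 0.243 0.04 ] -> [6, 0, 2]
[0.489 0.245 0.04 ] -> [10, -1, 2]
[0.492 0.246 0.04 ] -> [14, -1, 2]
[0.496 0.248 0.04 ] -> [17, -1, 2]
[0.499 0.249 0.04 ] -> [21, -1, 2]
[0.503 0.25  0.04 ] -> [25, -1, 2]
[0.506 0.251 0.04 ] -> [28, 0, 2]
[0.51  0.252 0.04 ] -> [32, 0, 2]
[0.513 0.252 0.04 ] -> [36, 1, 2]
[0.517 0.253 0.04 ] -> [39, 2, 2]
[0.521 0.253 0.04 ] -> [43, 2, 2]
```

```bash
python3 -m inch '[[0,[6,0,1],[0,0,0]],[0,[12,-1,1],[0,0,0]],[0,[17,-1,1],[0,0,0]],[0,[22,-1,1],[0,0,0]],[0,[27,0,1],[0,0,0]],[0,[31,0,1],[0,0,0]],[0,[31,0,1],[0,0,0]]]'
python3 - <<'E'
from hearth import *; go()
s=readout.state();p=np.array(s['ee_pos'])[:2]-[.5317,.149];print(p,np.degrees(np.arctan2(p[1],p[0])))
E
```

```text
time_s: 5.9
ee_pos: [0.509, 0.2515, 0.0404]
ee_rot: [[0.938, 0.347, 0.001], [0.347, -0.938, 0.001], [0.001, -0.0, -1.0]]
contact_force: [0.3, -0.4, 0.6]
gripper_width: 0.0002
grip_force: 0.1
top 18 [244.2 167.7] r 0.1253 ang -24.9 err 3.36
top 22 [248.9 256.1] r 0.1253 ang -145.2 err 3.04
scene 29 [257.7 251.7] r 0.1294 ang -23.0 err 5.21
scene 32 [347.  280.3] r 0.1255 ang 93.2 err 1.38
target -88.22439947344272
[-0.02277186  0.10257291] 102.51703385165429
```

```bash
python3 -m inch '[[0,[2,0,0],[0,0,0]],[0,[4,0,0],[0,0,0]],[0,[5.5,1,0],[0,0,0]],[0,[5.5,1,0],[0,0,0]],[0,[5.5,1,0],[0,0,0]]]'
python3 - <<'E'
from hearth import *; go()
E
```

```text
time_s: 6.62
ee_pos: [0.514, 0.2524, 0.0403]
ee_rot: [[0.938, 0.347, 0.0], [0.347, -0.938, 0.0], [0.0, -0.0, -1.0]]
contact_force: [-0.0, 0.8, -0.3]
gripper_width: -0.0001
grip_force: 0.3
top 16 [246.4 168.7] r 0.1257 ang -27.6 err 0.64
top 23 [246.6 257.2] r 0.1246 ang -148.0 err 0.26
scene 26 [257.8 250. ] r 0.129 ang -25.5 err 2.68
scene 6 [348.5 274. ] r 0.1132 ang 100.2 err 8.47
scene 32 [344.9 281.8] r 0.1268 ang 90.2 err -1.61
target -88.22439947344272
```

```bash
python3 -m inch '[[0,[-15,0,0],[0,0,0]],[0,[-30,0,0],[0,0,0]],[0,[-30,0,-60],[0,0,0]],[0,[-30,0,-120],[0,0,0]],[0,[-30,0,-160],[0,0,0]],[0,[-62,441,-160],[0,0,0]],[0,[-62,441,-160],[0,0,0]],[0,[-62,441,-160],[0,0,0]],[0,[-62,441,-160],[0,0,0]],[0,[-62,441,-160],[0,0,0]],[0,[-62,441,-160],[0,0,0]],[0,[-62,441,-160],[0,0,0]],[0,[-62,441,-160],[0,0,0]],[0,[-62,441,-160],[0,0,0]],[0,[-62,441,-110],[0,0,0]],[0,[-62,441,-70],[0,0,0]],[0,[-62,441,-51],[0,0,0]],[0,[-62,441,-51],[0,0,0]]]'
cat > torch.py <<'E'
from meas import *
def go(S=np.array([.541,-.151])):
    C=np.array([.5317,.149]); T=np.degrees(np.arctan2(*(C-S)[::-1]))
    for n in('top','scene'):
        c=camera(n); P=cloud(c); h=cv2.cvtColor(c['img'],cv2.COLOR_RGB2HSV)
        d=np.hypot(P[...,0]-S[0],P[...,1]-S[1])
        m=(h[...,0]>15)&(h[...,0]<32)&(h[...,1]>120)&(h[...,2]>90)&(d<.115)&(P[...,2]>.09)&(P[...,2]<.125)
        q=np.argwhere(m)[:,::-1].astype(float)
        w=np.array([onz(c,*k,.105)[:2] for k in q]); 
        if len(w)<15: print(n,'few');continue
        l=cv2.fitLine(w.astype(np.float32),cv2.DIST_HUBER,0,.001,.001).ravel(); dv=l[:2]*np.sign(l[:2]@(w.mean(0)-S)); g=w.mean(0)-S
        off=(dv[0]*(S-w.mean(0))[1]-dv[1]*(S-w.mean(0))[0])
        print(n,len(w),'line ang',np.degrees(np.arctan2(dv[1],dv[0])).round(2),'from post',np.degrees(np.arctan2(g[1],g[0])).round(2),'post off line mm',(off*1000).round(1))
    print('target',T.round(2))
E
python3 - <<'E'
from hearth import *; import torch; from wp import tool; go(); torch.go()
S=np.array([.541,-.151]); A=lambda a,r:[*(S+r*np.array([np.cos(np.radians(a)),np.sin(np.radians(a))])),.09]
tool([A(a,.075) for a in range(-25,82,7)])
c=camera('top');k=cv2.resize(c['img'][110:290,150:450],None,fx=2.6,fy=2.6,interpolation=cv2.INTER_CUBIC);cv2.imwrite('pics/crop2.png',k[...,::-1])
E
```

```text
time_s: 8.98
ee_pos: [0.6079, -0.1812, 0.09]
ee_rot: [[0.937, 0.349, -0.003], [0.349, -0.937, 0.001], [-0.002, -0.002, -1.0]]
contact_force: [-0.2, -0.3, 0.1]
gripper_width: 0.0004
grip_force: 0.0
top 20 [246.2 169. ] r 0.1249 ang -27.6 err 0.61
top 23 [168.4 213.3] r 0.1263 ang 92.1 err 0.34
top 26 [246.7 257.3] r 0.1251 ang -148.0 err 0.25
scene 9 [335.7 216. ] r 0.1243 ang -146.7 err 1.53
scene 26 [257.8 250. ] r 0.129 ang -25.5 err 2.68
scene 28 [344.5 282.1] r 0.127 ang 89.6 err -2.15
target -88.22439947344272
top 55 line ang 4.81 from post 15.05 post off line mm -15.6
scene 132 line ang 15.58 from post 13.95 post off line mm 1.7
target 91.78
[ 0.609 -0.183  0.09 ] -> [-1, -1, 4]
[ 0.612 -0.174  0.09 ] -> [5, -8, 4]
[ 0.615 -0.165  0.09 ] -> [10, -16, 4]
[ 0.616 -0.156  0.09 ] -> [14, -24, 4]
[ 0.616 -0.147  0.09 ] -> [17, -32, 4]
[ 0.615 -0.138  0.09 ] -> [20, -41, 4]
[ 0.613 -0.129  0.09 ] -> [21, -50, 4]
[ 0.61 -0.12  0.09] -> [21, -59, 4]
[ 0.605 -0.112  0.09 ] -> [20, -68, 4]
[ 0.6   -0.105  0.09 ] -> [17, -77, 4]
[ 0.594 -0.098  0.09 ] -> [14, -86, 4]
[ 0.587 -0.092  0.09 ] -> [10, -94, 4]
[ 0.58  -0.087  0.09 ] -> [4, -101, 4]
[ 0.572 -0.082  0.09 ] -> [-2, -108, 3]
[ 0.563 -0.079  0.09 ] -> [-9, -114, 3]
[ 0.554 -0.077  0.09 ] -> [-16, -119, 3]
```

View pics/crop2.png

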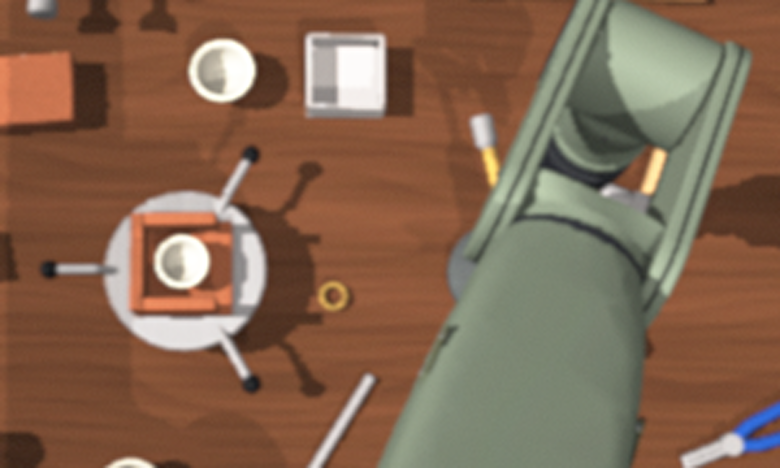

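The hearth's open side (crop pixel ~(235,262)) now faces the post, within about 0.4°, and the crucible is centred. Next is the torch push.

```bash
python3 -m inch '[[0,[5,-8,3],[0,0,0]],[0,[10,-16,3],[0,0,0]],[0,[14,-24,3],[0,0,0]],[0,[17,-32,3],[0,0,0]],[0,[20,-41,3],[0,0,0]],[0,[21,-50,3],[0,0,0]],[0,[21,-59,3],[0,0,0]],[0,[20,-68,3],[0,0,0]],[0,[17,-77,3],[0,0,0]],[0,[14,-86,3],[0,0,0]],[0,[10,-94,3],[0,0,0]],[0,[4,-101,3],[0,0,0]],[0,[4,-101,3],[0,0,0]]]'
python3 - <<'E'
import torch; from wp import *; torch.go()
S=np.array([.541,-.151]);s=readout.state();p=np.array(s['ee_pos'])[:2]-S;a0=np.degrees(np.arctan2(p[1],p[0]));print('finger',a0,np.hypot(*p))
A=lambda a,r:[*(S+r*np.array([np.cos(np.radians(a)),np.sin(np.radians(a))])),.09]
tool([A(a0+d,np.hypot(*p)) for d in range(0,24,3)])
E
```

```text
time_s: 10.85
ee_pos: [0.5764, -0.0857, 0.0881]
ee_rot: [[0.938, 0.347, -0.002], [0.347, -0.938, 0.002], [-0.001, -0.002, -1.0]]
contact_force: [-0.4, 0.7, -0.1]
gripper_width: -0.0
grip_force: 0.0
top 104 line ang 75.32 from post 75.7 post off line mm -0.3
scene 37 line ang 71.55 from post 75.68 post off line mm -5.6
target 91.78
finger 61.06004568354441 0.07415345025658691
[ 0.577 -0.086  0.09 ] -> [0, 0, -2]
[ 0.573 -0.084  0.09 ] -> [-3, -3, -2]
[ 0.57  -0.083  0.09 ] -> [-5, -6, -2]
[ 0.566 -0.081  0.09 ] -> [-8, -8, -2]
[ 0.563 -0.08   0.09 ] -> [-11, -11, -2]
[ 0.559 -0.079  0.09 ] -> [-14, -13, -2]
[ 0.555 -0.078  0.09 ] -> [-18, -15, -2]
[ 0.551 -0.078  0.09 ] -> [-21, -17, -2]
```

```bash
python3 -m inch '[[0,[-4,-4,0],[0,0,0]],[0,[-8,-8,0],[0,0,0]],[0,[-12,-11,0],[0,0,0]],[0,[-15,-13.5,0],[0,0,0]],[0,[-17,-14.5,0],[0,0,0]],[0,[-17,-14.5,0],[0,0,0]],[0,[-17,-14.5,0],[0,0,0]]]'
python3 - <<'E'
import torch; torch.go()
E
```

```text
time_s: 11.82
ee_pos: [0.5563, -0.0788, 0.0882]
ee_rot: [[0.938, 0.347, -0.001], [0.347, -0.938, 0.001], [-0.001, -0.001, -1.0]]
contact_force: [0.0, -0.9, 0.2]
gripper_width: 0.0003
grip_force: 0.3
top 139 line ang 94.51 from post 94.22 post off line mm 0.3
scene 31 line ang 79.81 from post 91.87 post off line mm -17.2
target 91.78
```

```bash
python3 -m inch '[[0,[14,5,0],[0,0,0]],[0,[28,10,0],[0,0,0]],[0,[28,10,-60],[0,0,0]],[0,[28,10,-120],[0,0,0]],[0,[-316,278,-120],[0,0,0]],[0,[-316,278,-120],[0,0,0]],[0,[-316,278,-120],[0,0,0]],[0,[-316,278,-120],[0,0,0]],[0,[-316,278,-120],[0,0,0]],[0,[-316,278,-120],[0,0,0]],[0,[-316,278,-120],[0,0,0]],[0,[-316,278,-120],[0,0,0]],[0,[-316,278,-120],[0,0,0]]]'
python3 - <<'E'
import torch; from h import *; torch.go()
import hearth; hearth.go()
c=camera('top');k=cv2.resize(c['img'][110:290,150:450],None,fx=2.6,fy=2.6,interpolation=cv2.INTER_CUBIC);cv2.imwrite('pics/crop3.png',k[...,::-1])
h=cv2.cvtColor(c['img'],cv2.COLOR_RGB2HSV);v,u=np.mgrid[:420,:560]
m=((h[...,1]<70)&(h[...,2]>150)&(np.hypot(u-220,v-211)<13)).astype(np.uint8)
M=cv2.moments(m,True);print('cru',onz(c,M['m10']/M['m00'],M['m01']/M['m00'],.08))
P=cloud(c);m=(P[...,2]>.112)&(P[...,2]<.126)&(np.hypot(P[...,0]-.541,P[...,1]+.151)<.03)
print('collar',[onz(c,*x,.122)[:2].round(4) for x in [np.argwhere(m)[:,::-1].mean(0)]])
m=(P[...,2]>.09)&(P[...,2]<.13)&(np.hypot(P[...,0]-.541,P[...,1]+.151)<.14)&(P[...,1]>-.05)
w=np.array([onz(c,*x,.108)[:2] for x in np.argwhere(m)[:,::-1]]);print('nozzle',len(w),w.mean(0),np.degrees(np.arctan2(w.mean(0)[1]+.151,w.mean(0)[0]-.541)))
E
```

```text
time_s: 13.55
ee_pos: [0.3566, -0.4488, 0.2076]
ee_rot: [[0.938, 0.347, -0.0], [0.347, -0.938, 0.002], [0.0, -0.002, -1.0]]
contact_force: [-0.3, -0.3, 0.1]
gripper_width: -0.0
grip_force: 0.0
top 175 line ang 95.25 from post 93.55 post off line mm 1.7
scene 102 line ang 95.06 from post 89.66 post off line mm 5.3
target 91.78
top 16 [246.4 168.7] r 0.1257 ang -27.6 err 0.64
top 19 [168.6 213.1] r 0.1258 ang 91.9 err 0.17
top 23 [246.6 257.2] r 0.1246 ang -148.0 err 0.26
scene 9 [335.7 216. ] r 0.1243 ang -146.7 err 1.53
scene 26 [257.8 250. ] r 0.129 ang -25.5 err 2.68
scene 30 [344.6 282.2] r 0.1272 ang 89.7 err -2.08
target -88.22439947344272
cru [0.53273498 0.14806001 0.08      ]
collar [array([ 0.5413, -0.1567])]
nozzle 108 [ 0.53150533 -0.0337977 ] 94.63146937671395
```

View pics/crop3.png

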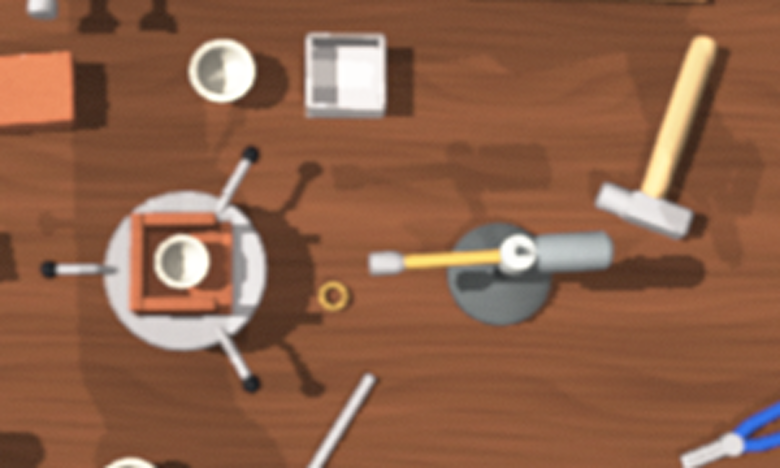

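The view is clear: the nozzle, at crop pixel (387,263) with the collar at (517,252), has overshot by about 3°. I'll nudge it back clockwise from the near side.

```bash
python3 -m inch '[[0,[255,-304,0],[0,0,0]],[0,[255,-304,0],[0,0,0]],[0,[255,-304,0],[0,0,0]],[0,[255,-304,0],[0,0,0]],[0,[255,-304,0],[0,0,0]],[0,[255,-304,0],[0,0,0]],[0,[255,-304,0],[0,0,0]],[0,[255,-304,0],[0,0,0]],[0,[255,-304,50],[0,0,0]],[0,[255,-304,90],[0,0,0]],[0,[255,-304,119],[0,0,0]],[0,[255,-304,119],[0,0,0]],[0,[261,-302,119],[0,0,0]],[0,[268,-299,119],[0,0,0]],[0,[274,-297,119],[0,0,0]],[0,[276,-296,119],[0,0,0]],[0,[276,-296,119],[0,0,0]]]'
cat > noz.py <<'E'
from h import *
S=np.array([.542,-.1505])
def go():
    for n in('top','scene'):
        c=camera(n);P=cloud(c);d=P[...,:2]-S;r=np.hypot(d[...,0],d[...,1]);h=cv2.cvtColor(c['img'],cv2.COLOR_RGB2HSV)
        m=(P[...,2]>.09)&(P[...,2]<.13)&(r>.102)&(r<.14)&(np.abs(d[...,0])<.03)&(d[...,1]>0)&(h[...,2]>60)
        w=np.array([onz(c,*x,.108)[:2] for x in np.argwhere(m)[:,::-1]])-S
        print(n,len(w),w.mean(0).round(4),np.degrees(np.arctan2(w.mean(0)[1],w.mean(0)[0])).round(2))
    p=np.array(readout.state()['ee_pos'])-[*S,0];print('finger',p)
E
python3 -c "import noz,torch;noz.go();torch.go(noz.S)"
```

```text
time_s: 15.92
ee_pos: [0.5131, -0.076, 0.0894]
ee_rot: [[0.938, 0.348, 0.0], [0.348, -0.938, -0.0], [0.0, 0.0, -1.0]]
contact_force: [-0.9, -0.4, -0.6]
gripper_width: -0.0005
grip_force: 0.0
top 8 [-0.0124  0.1076] 96.59
scene 95 [-0.0045  0.1216] 92.12
finger [-0.02936058  0.07454075  0.08917817]
top few
scene 99 line ang 93.14 from post 90.5 post off line mm 2.5
target 91.97
```

```bash
python3 -m inch '[[0,[1.0,0.3,0],[0,0,0]],[0,[1.9,0.7,0],[0,0,0]],[0,[1.9,0.7,0],[0,0,0]],[0,[1.9,0.7,0],[0,0,0]]]'
python3 -c "import noz,torch;noz.go();torch.go(noz.S)"
```

```text
time_s: 16.62
ee_pos: [0.5149, -0.0761, 0.0893]
ee_rot: [[0.938, 0.347, -0.0], [0.347, -0.938, 0.0], [-0.0, -0.0, -1.0]]
contact_force: [0.4, 0.3, 1.4]
gripper_width: -0.0005
grip_force: 0.0
top 8 [-0.0101  0.1076] 95.36
scene 94 [-0.0045  0.1219] 92.13
finger [-0.02713906  0.07443565  0.08926559]
top few
scene 100 line ang 93.93 from post 90.37 post off line mm 3.3
target 91.97
```

```bash
python3 -m inch '[[0,[1.0,0.3,0],[0,0,0]],[0,[1.9,0.7,0],[0,0,0]],[0,[2.8,1.0,0],[0,0,0]],[0,[2.8,1.0,0],[0,0,0]],[0,[2.8,1.0,0],[0,0,0]]]'
python3 -c "import noz,torch;noz.go();torch.go(noz.S)"
```

```text
time_s: 17.45
ee_pos: [0.5178, -0.076, 0.0892]
ee_rot: [[0.938, 0.347, -0.0], [0.347, -0.938, 0.0], [-0.0, -0.0, -1.0]]
contact_force: [0.5, 1.2, -0.3]
gripper_width: -0.0003
grip_force: 0.0
top 10 [-0.0088  0.1084] 94.65
scene 94 [-0.0044  0.1218] 92.07
finger [-0.02419372  0.07446236  0.08926682]
top few
scene 100 line ang 92.79 from post 90.44 post off line mm 2.2
target 91.97
```

The scene reading hasn't changed, so there's no contact yet. I'll continue in small steps.

```bash
python3 -m inch '[[0,[1.0,0.3,0],[0,0,0]],[0,[1.9,0.7,0],[0,0,0]],[0,[2.8,1.0,0],[0,0,0]],[0,[2.8,1.0,0],[0,0,0]],[0,[2.8,1.0,0],[0,0,0]]]'
python3 -c "import noz;noz.go()"
```

```text
time_s: 18.27
ee_pos: [0.5205, -0.0759, 0.0892]
ee_rot: [[0.938, 0.347, -0.001], [0.347, -0.938, 0.0], [-0.001, -0.0, -1.0]]
contact_force: [-1.4, 0.2, 1.0]
gripper_width: 0.0001
grip_force: 0.9
top 10 [-0.007   0.1088] 93.66
scene 94 [-0.0037  0.1222] 91.75
finger [-0.02142464  0.07458477  0.08917115]
```

```bash
python3 -m inch '[[0,[1.0,0.3,0],[0,0,0]],[0,[1.9,0.7,0],[0,0,0]],[0,[2.8,1.0,0],[0,0,0]],[0,[2.8,1.0,0],[0,0,0]],[0,[2.8,1.0,0],[0,0,0]]]'
python3 -c "import noz;noz.go()"
```

```text
time_s: 19.0
ee_pos: [0.5238, -0.0759, 0.0892]
ee_rot: [[0.938, 0.347, 0.0], [0.347, -0.938, 0.0], [0.0, -0.0, -1.0]]
contact_force: [-1.9, 1.3, 0.5]
gripper_width: -0.0002
grip_force: 0.7
top 10 [-0.0025  0.1087] 91.31
scene 95 [0.0015 0.1223] 89.31
finger [-0.01819578  0.07455269  0.08922087]
```

Moved about 2.8° as intended. Back off and look with a clear view.

```bash
python3 -m inch '[[0,[-14,-5,0],[0,0,0]],[0,[-28,-10,0],[0,0,0]],[0,[-28,-10,-60],[0,0,0]],[0,[-28,-10,-120],[0,0,0]],[0,[-290,288,-120],[0,0,0]],[0,[-290,288,-120],[0,0,0]],[0,[-290,288,-120],[0,0,0]],[0,[-290,288,-120],[0,0,0]],[0,[-290,288,-120],[0,0,0]],[0,[-290,288,-120],[0,0,0]],[0,[-290,288,-120],[0,0,0]],[0,[-290,288,-120],[0,0,0]],[0,[-290,288,-120],[0,0,0]]]'
python3 - <<'E'
import noz,torch; from h import *; noz.go(); torch.go(noz.S)
c=camera('top');k=cv2.resize(c['img'][110:290,150:450],None,fx=2.6,fy=2.6,interpolation=cv2.INTER_CUBIC);cv2.imwrite('pics/crop4.png',k[...,::-1])
E
```

```text
time_s: 20.72
ee_pos: [0.3522, -0.4451, 0.209]
ee_rot: [[0.937, 0.348, 0.0], [0.348, -0.937, 0.001], [0.0, -0.001, -1.0]]
contact_force: [0.1, 0.5, 0.1]
gripper_width: -0.0001
grip_force: 0.0
top 103 [-0.0047  0.1163] 92.34
scene 95 [0.0015 0.1224] 89.29
finger [-0.18934948 -0.29451468  0.20923439]
top 179 line ang 91.41 from post 91.76 post off line mm -0.3
scene 99 line ang 90.66 from post 87.99 post off line mm 2.5
target 91.97
```

View pics/crop4.png

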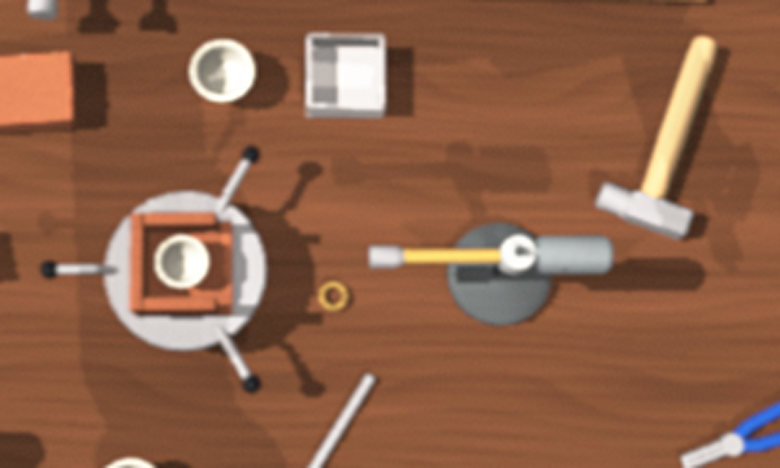

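The torch now points along the line to the crucible: 91.4 to 92.3° measured, against a target of 92.0°. The hearth faces the post and everything else is undisturbed, so I'm handing in.

```bash
python3 -c "from rig import arm;print(arm.hand_in())"
```

```text
the job is handed in; nothing more can be done
None
```

The job is handed in: by the last top-camera measurements the hearth's open side faces the torch post to within about 0.5°, the nozzle points at the crucible to within about 0.6° after I nudged back a 3° overshoot, the crucible is still in the middle of the hearth, nothing else on the bench appears moved, and the hand is clear.

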